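Slide a thin scraper over the board's edge, pinch it and put it away

ROBOT

A 6-joint arm with a two-finger parallel gripper is mounted at the origin on a cart in front of the work surface, level with it; the furniture and walls round the work are solid. World frame = base frame: x ahead of the robot, y to its left, z up, the work surface at z = 0. Lengths are in mm, angles in rad, forces in N, time in s.
With the tool pointing down it reaches from about 300 to 775 mm from the base axis. Payload 14.6 kg.
Tool frame: the origin (TCP) lies on the centre line of the jaws, within the pads' length; the fingertips stand 8 mm ahead of it and the grasp point (between the pads) lies 11 mm behind it; z points along the fingers, y is the direction in which the jaws open and shut (so a half turn about z gives the same grasp; the last joint's range is limited). The gripper opens to 94 mm and grips with 3 to 60 N. Pads are 16 mm wide; open, the fingers measure 119 mm over their backs; the gripper's body (75 mm by 177 mm) begins 78 mm behind the grasp point.
Start: joints at [-1.249, 0.3, 1.521, -0, 1.321, -0.067], TCP at [208.485, -508.943, 213.446] pointing down, gripper open.
Joint ranges: [-3.03, 3.03], [-0.79, 2.21], [0.23, 2.52], [-1.04, 4.18], [0, 3.07], [-2.55, 2.55]. Speed limits (rad/s): [2.22, 2.22, 2.57, 3.14, 3.14, 3.14].

INTERFACE

Orientations are given as [roll, pitch, yaw] about the fixed x, y, z axes, in that order (R = Rz(yaw) Ry(pitch) Rx(roll)).
In Python, from cell import read_state, cams, manip gives the robot as it stands.
- The arm moves only by the shell command python3 -m handwheel 'ROWS' [OPENING] [FORCE]. ROWS is JSON, a list of rows, each a list of 4 numbers: the shift along the tool's x, y, z in m, then the turn about the tool's z in degrees. In form: [[dx, dy, dz, turn], ...]. A call has 1 to 5 rows; each row is the pose to reach, as a shift and turn from the pose measured when the call began, along the tool's axes at that moment; what a row does not reach only later rows make up. A row lasts 1/8 s, in which the tool goes at most 62.5 mm and 10.7 degrees, less where a joint would pass 70% of its speed; a pose out of reach is approached as far as the arm can. A call with a gripper value outside its range is refused whole. OPENING is the closure, from 0 (fully open) to 1 (shut), set as the call begins (- or left out, the last holds). The fingers move at their own pace and stop on an object; FORCE is the grip in N (left out, the last holds). Time passes only in rows, so rows that repeat a pose let the fingers close. It gives the time, the measured TCP pose, the force and the opening at its end, in the units of the state.
- read_state(): the state, without advancing time (a new reading comes with each control period).
- cams.camera(name): name is "scene" or "top"; returns the picture (420x560x3 uint8, red, green, blue); there is no depth.
- cams.get_calibration(name): a dict with "vertical_fov" (degrees; the focal length in pixels is half the picture's height over the tangent of half this angle, whatever the lens; pixels are square), "cx", "cy" (the principal point, pixels), "dist_coeffs" ([k1, k2, p1, p2, k3] as OpenCV has them; the pictures are not rectified), "R" (3x3) and "t" (3): a world point X has camera coordinates R X + t. Camera axes: x right, y down, z forward; pixel columns grow to the right and rows downward; lengths in mm; the calibration is good to about 2 mm. A picture is of the moment at which its call begins. get_calibration takes no time and is no camera call.
- manip.sign_off(): hands the job in, once; it reports no verdict.
The state is a dict: "clock": time; "joints": joint angles; "qd": joint speeds; "effort": joint torques, N m; "eef_pos": TCP position; "eef_rot": TCP orientation; "wrist_force": force on the tool from outside, world axes, zero at the start; "moment": the same for the moment, N m; "finger_gap": finger opening in mm.
Only numpy, scipy, OpenCV 4.12 (cv2) and the standard library are available. Lean on these libraries where they do the work, as an engineer would, in place of code of your own. Each camera call takes 0.05 s, during which the arm holds its last target. There are 200 camera calls.

TASK

Two thin steel scrapers lie flat on the raised wooden board, each in its own lane between low slats. Slide the longer, rectangular one (with the small hole) towards the board's front edge until about a third of its length sticks out over that edge, then pinch it by the overhanging end, lift it and lay it flat in the low wooden tray. Leave the short, round-ended scraper where it is.

Things in the scene. Friction and masses are not known exactly. Their poses are not given: they have to be found in the camera images.
- scraper: long scraper: flat rectangular steel plate 150 (its x) x 50 (its y) x 3 mm, 80 g, a 12 mm hole 58 mm from its centre at its +x (far) end. Origin at its centre, mid-thickness. Lies flat, -x end towards the board's front edge, in a lane too narrow for open fingers. It slides under closed fingertips pressing on it with 5 to 20 N; press about 40 mm behind its centre to stay over the board.
- short_scraper: the other scraper, to be left alone: a flat steel plate 95 mm long, 50 mm wide, 3 mm thick, without hole, its -x end a half round. Origin 47.5 mm from either end, half-way through its thickness.
- board_edge (a point): middle of the upper front edge of the raised ply board (fixed, 380 deep x 270 wide x 10 mm, top 55 mm above the table, battens below set 30 mm back). x points back over the board, y along the edge, z up. Four fixed slats 27 mm wide, 7 mm high lie along x from 7 to 243 mm behind the edge and form two 64 mm wide lanes centred at y = +65 and -65 mm. A pot and a clay ball stand at the far end.
- tray: low open wooden tray (fixed): 230 mm long (its x), 150 mm wide (its y), 16 mm high in all, walls and floor 6 mm thick. Origin under its centre, on the table; the inner floor is 6 mm above it, free inside 218 x 138 mm.

How it is judged (in metres and radians):
On the way, in this order (a step that is already met when the one before it is completed fails the run):
1. the long scraper lies flat on the board with 25 to 68 mm of its length over the front edge (x of scraper in the frame of board_edge between 0.007 and 0.05 m and y of scraper in the frame of board_edge between -0.12 and 0.12 m and z of scraper in the frame of board_edge below 0.008 m and angle between scraper's own z axis and vertical below 0.1 rad and angle between the x axis of scraper and the x axis of board_edge, either way round below 0.5 rad), for 0.2 s.
2. the long scraper is held by the fingers, its centre at least 20 mm above the board's top (z of scraper in the frame of board_edge above 0.02 m and contact force between scraper and the fingers above 1 N), for 0.1 s.
At the end, for the whole second after the job is handed in: The long scraper lies at rest flat on the tray's floor between its walls (tilted less than 0.06 rad), and the short scraper is within 30 mm of where it started (x of scraper in the frame of tray between -0.05 and 0.05 m and y of scraper in the frame of tray between -0.06 and 0.06 m and z of scraper in the frame of tray below 0.011 m and angle between scraper's own z axis and vertical below 0.06 rad and linear speed of scraper below 0.02 m/s and distance of short_scraper from where it was at the start of the episode below 0.03 m); the robot touches nothing.
It fails at once if the short scraper is moved by more than 30 mm (distance of short_scraper from where it was at the start of the episode above 0.03 m).
It also fails if it takes over 48 s, if anything falls off the work surface, if the arm or the gripper's body presses on something with over 40 N, if the wrist force passes 120 N, or if a joint passes its speed limit or range.

## Working session

There is one attempt and no reset: what is moved stays moved. The work goes in short steps, Python scripts to look and compute and a shell command to move; the robot and the scene stay as the last step left them, time stands still between calls to the robot, and variables do not carry over. Pictures are saved under pics/ and viewed, about 8 in all and at most 12, crops included, and the job is handed in when it is done.

```bash
mkdir -p pics
python3 - <<'E'
from cell import read_state,cams
import cv2
for n in("scene","top"):
    cv2.imwrite(f"pics/{n}0.png",cams.camera(n)[:,:,::-1]); print(n,cams.get_calibration(n))
print(read_state())
E
```

```text
scene {'vertical_fov': 54.95778161992563, 'cx': 278.3184458373343, 'cy': 205.49413720035113, 'dist_coeffs': array([-0.01540639,  0.        ,  0.        ,  0.        ,  0.        ]), 'R': array([[-0.64766797, -0.76190601, -0.00504361],
       [-0.5423158 ,  0.46563196, -0.69934287],
       [ 0.535182  , -0.45020675, -0.71476857]]), 't': array([511.76856992, 257.27513049, 666.9598292 ])}
top {'vertical_fov': 50.427852868242624, 'cx': 279.22017220452756, 'cy': 212.2240521392348, 'dist_coeffs': array([0.03203135, 0.        , 0.        , 0.        , 0.        ]), 'R': array([[-0.07204715, -0.99739143, -0.00442126],
       [-0.97684714,  0.07145701, -0.20165206],
       [ 0.20144196, -0.01020956, -0.97944724]]), 't': array([213.26794045, 539.31247017, 806.03261371])}
{'clock': 0.1, 'joints': array([-1.24856613e+00,  3.00427907e-01,  1.52148966e+00,  7.41483113e-06,
        1.32071516e+00, -6.66144671e-02]), 'qd': array([-0.00017683, -0.00230789, -0.00060066, -0.00081104, -0.00098632,
        0.00024706]), 'effort': array([ 1.65874961e-03, -5.32638216e+01, -3.53283799e+01,  7.09431642e-02,
        2.33953045e-02, -3.91968604e-05]), 'eef_pos': array([ 208.43771385, -508.73579245,  212.94869324]), 'eef_rot': array([-3.14055536e+00, -7.63993967e-05,  3.88842784e-01]), 'wrist_force': array([ 0.21468337, -0.39261089, -0.71097765]), 'moment': array([0.03466944, 0.03540879, 0.01212233]), 'finger_gap': 94.090287190049}
```

View pics/scene0.png

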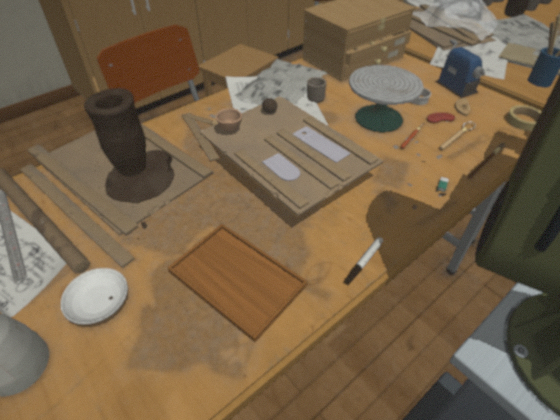

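View pics/top0.png

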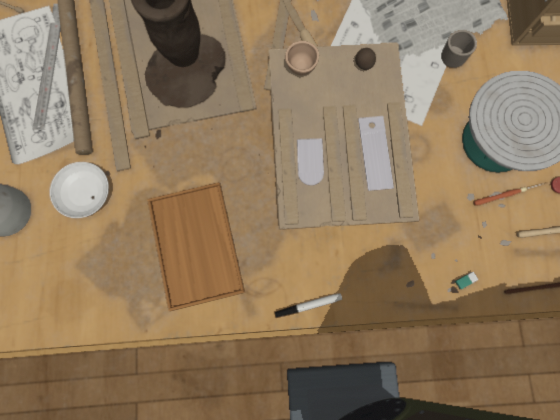

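The scene view shows the board with the long scraper (hole at ~(305,131)) in the right lane, and the tray with corners at ~(222,228), (305,282), (253,334) and (169,270). In the top view the long scraper's corners are ~(361,118), (383,117), (392,188) and (369,190). The tray spans ~(150,198) to (243,292). Next I'll enlarge both.

Run:
```python
import cv2
a=cv2.imread("pics/top0.png")[100:235,268:425]; cv2.imwrite("pics/topc.png",cv2.resize(a,None,fx=4,fy=4,interpolation=cv2.INTER_CUBIC))
a=cv2.imread("pics/scene0.png")[95:225,195:390]; cv2.imwrite("pics/scenec.png",cv2.resize(a,None,fx=4,fy=4,interpolation=cv2.INTER_CUBIC))
```

```text
(no output)
```

View pics/topc.png

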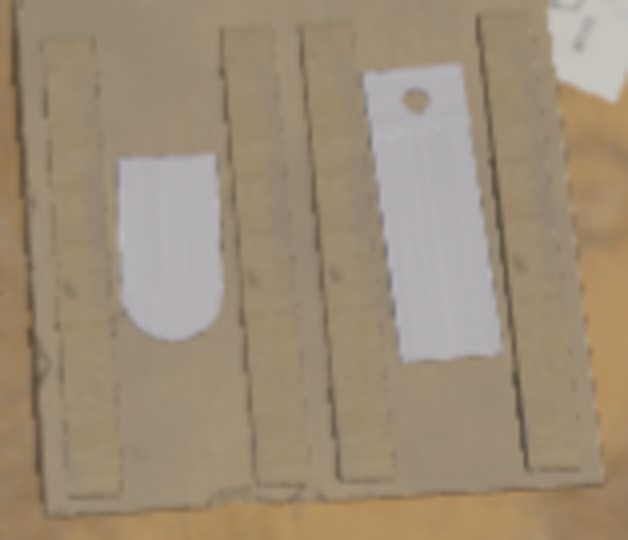

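View pics/scenec.png

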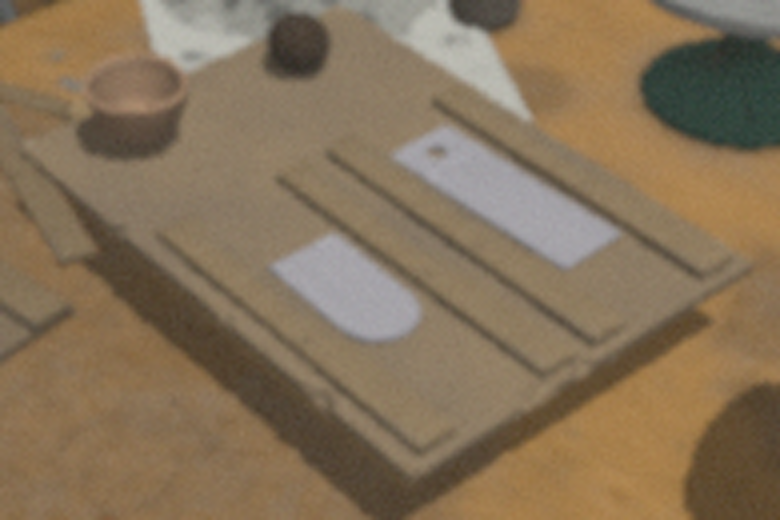

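```bash
cat > v.py <<'E'
import numpy as np,cv2
from cell import cams
def cal(n):
    c=cams.get_calibration(n); f=210/np.tan(np.radians(c["vertical_fov"]/2))
    return np.array([[f,0,c["cx"]],[0,f,c["cy"]],[0,0,1]]),np.array(c["dist_coeffs"]),np.array(c["R"]),np.array(c["t"])
def ray(n,p):
    K,d,R,t=cal(n); u=cv2.undistortPoints(np.array([[p]],float),K,d)[0,0]
    return -R.T@t, R.T@np.array([*u,1])
def tri(p,q):
    (c1,a),(c2,b)=ray("top",p),ray("scene",q)
    s=np.linalg.lstsq(np.c_[a,-b],c2-c1,rcond=None)[0]; x,y=c1+s[0]*a,c2+s[1]*b
    return (x+y)/2,np.linalg.norm(x-y)
def plane(n,p,z):
    c,a=ray(n,p); return c+a*(z-c[2])/a[2]
def crop(o,p,k=4): return [o[i]+(p[i]+.5)/k-.5 for i in(0,1)]
E
python3 - <<'E'
from v import *
np.set_printoptions(precision=1,suppress=True)
T=lambda p:crop((268,100),p); S=lambda p:crop((195,95),p)
L={"hole":((416,100),(438,152)),"fl":((365,72),(392,155)),"fr":((463,65),(450,127)),"nr":((500,354),(620,235)),"nl":((403,361),(568,268)),"bl":((45,515),(413,473)),"br":((604,484),(748,264))}
for k,(p,q) in L.items(): print(k,*tri(T(p),S(q)),plane("top",T(p),57),plane("scene",S(q),57))
for p,q in [((150,199),(169,270)),((220,184),(222,228)),((243,291),(305,282)),((171,308),(253,334))]: print("tray",*tri(p,q),plane("top",p,16),plane("scene",q,16))
E
```

```text
hole [716.9 -23.3  59.5] 0.48139068157710935 [718.1 -23.8  57. ] [719.2 -25.9  57. ]
fl [733.9   0.4  59.1] 0.3727032946395301 [734.9   0.   57. ] [735.8  -1.7  57. ]
fr [734.  -49.4  57.8] 1.1974115490931405 [734.8 -49.3  57. ] [734.3 -50.5  57. ]
nr [584.5 -48.7  59.3] 0.9628402666734753 [584.6 -49.6  57. ] [586.7 -50.8  57. ]
nl [583.6  -2.   59.8] 0.8365936290064454 [584.6  -2.4  57. ] [585.4  -4.9  57. ]
bl [520.9 176.4  59.9] 0.4699615890370944 [521.6 176.6  57. ] [522.7 174.4  57. ]
br [519.1 -90.5  55.2] 3.776042835088759 [517.2 -91.   57. ] [519.4 -87.4  57. ]
tray [610.9 436.3   2.9] 1.233958312748052 [608. 433.  16.] [600.4 438.6  16. ]
tray [633.9 292.2   0.9] 1.167597793098623 [629.2 289.9  16. ] [622.5 298.8  16. ]
tray [410.8 255.5  12.5] 1.067254019231778 [410.2 254.9  16. ] [409.6 257.5  16. ]
tray [389.1 395.8  17.1] 2.24727156200274 [388.3 395.3  16. ] [390.6 396.2  16. ]
```

Heights check out: scraper ~57–59 mm, centre ≈ (659,-25), yaw ≈ 0; edge at x ≈ 519–520; tray centre ≈ (508,345), yaw ≈ 0.165. I'll move off and close the jaws.

```bash
python3 -m handwheel '[[0.055,-0.024,0,5],[0.11,-0.048,0,10],[0.165,-0.071,0,15],[0.22,-0.095,0,20],[0.275,-0.118,0,22.3]]' 1 20
```

```text
clock: 0.72
eef_pos: [419.2, -293.7, 213.0]
eef_rot: [-3.14, 0.0, -0.003]
wrist_force: [0.9, -0.7, -0.1]
finger_gap: 47.2
```

```bash
python3 -m handwheel '[[0.043,-0.042,0,0],[0.086,-0.084,0,0],[0.129,-0.126,0,0],[0.172,-0.168,0,0],[0.215,-0.21,0,0]]'; python3 -m handwheel '[[0.04,-0.04,0.02,0],[0.072,-0.068,0.06,0],[0.072,-0.068,0.1,0],[0.072,-0.068,0.1,0]]'
```

```text
clock: 1.35
eef_pos: [635.8, -82.5, 212.8]
eef_rot: [-3.14, 0.001, -0.002]
wrist_force: [-0.9, -1.0, 0.2]
finger_gap: 0.8
clock: 1.85
eef_pos: [706.3, -14.3, 108.9]
eef_rot: [-3.14, 0.008, -0.002]
wrist_force: [-0.3, -0.2, 0.8]
finger_gap: 0.3
```

```bash
python3 -m handwheel '[[-0.007,0.011,0.015,0],[-0.007,0.011,0.034,0],[-0.007,0.011,0.034,0]]'
python3 - <<'E'
from cell import cams
import cv2
a=cams.camera("scene")[95:225,195:390,::-1]; b=cams.camera("top")[70:235,268:425,::-1]
cv2.imwrite("pics/m1.png",cv2.hconcat([cv2.resize(a,(400,267)),cv2.resize(b,(254,267))]))
E
```

```text
clock: 2.22
eef_pos: [698.7, -25.2, 74.5]
eef_rot: [-3.14, 0.009, -0.003]
wrist_force: [0.1, 0.8, 0.3]
finger_gap: 0.5
```

View pics/m1.png

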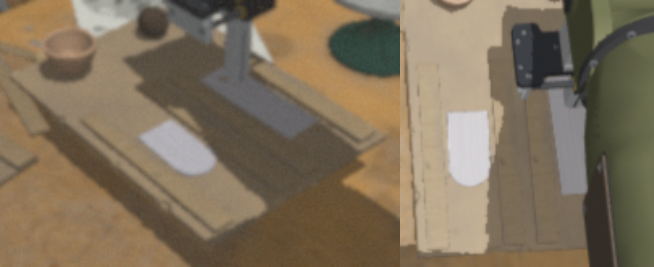

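The fingers stand over the rear half of the long scraper at ~(238,80), inside the lane. Now I'll lower until contact.

```bash
python3 -m handwheel '[[0,0,0.004,0],[0,0,0.006,0],[0,0,0.006,0]]';  python3 -m handwheel '[[0,0,0.002,0],[0,0,0.002,0]]'
```

```text
clock: 2.7
eef_pos: [699.4, -25.0, 69.9]
eef_rot: [-3.14, 0.007, -0.002]
wrist_force: [0.4, 0.3, 0.5]
finger_gap: 0.4
clock: 2.95
eef_pos: [699.3, -25.0, 67.8]
eef_rot: [-3.14, 0.007, -0.002]
wrist_force: [0.3, 0.3, 0.8]
finger_gap: 0.5
```

```bash
python3 -m handwheel '[[0,0,0.002,0],[0,0,0.002,0]]';  python3 -m handwheel '[[0,0,0.001,0],[0,0,0.001,0]]'
```

```text
clock: 3.2
eef_pos: [699.5, -25.0, 66.1]
eef_rot: [-3.14, 0.006, -0.002]
wrist_force: [-0.2, -0.3, 2.6]
finger_gap: 0.4
clock: 3.45
eef_pos: [699.8, -25.0, 66.1]
eef_rot: [-3.14, 0.005, -0.002]
wrist_force: [-0.7, -0.0, 7.4]
finger_gap: 0.3
```

```bash
python3 -m handwheel '[[-0.004,0,0.0015,0],[-0.012,0,0.0015,0],[-0.02,0,0.0015,0],[-0.028,0,0.0015,0],[-0.036,0,0.0015,0]]'
```

```text
clock: 4.08
eef_pos: [664.6, -25.0, 66.0]
eef_rot: [-3.14, 0.002, -0.002]
wrist_force: [1.8, 0.2, 7.1]
finger_gap: 0.4
```

Run:
```python
from cell import cams
import cv2
a=cams.camera("scene")[95:225,195:390,::-1]
cv2.imwrite("pics/m2.png",cv2.resize(a,None,fx=3,fy=3,interpolation=cv2.INTER_CUBIC))
```

```text
(no output)
```

View pics/m2.png

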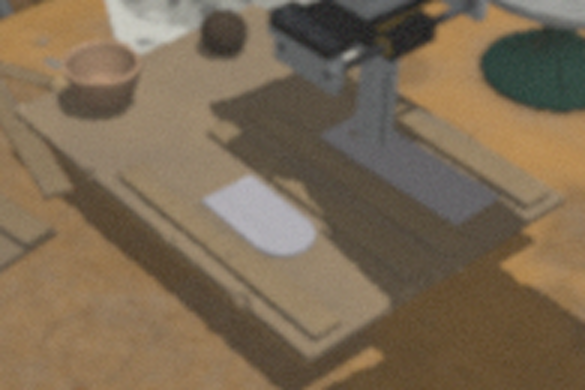

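The scraper is sliding with the fingers: its near-left corner is now at ~(460,222) in the crop, far-left at ~(322,133).

```bash
python3 - <<'E'
from v import *
for p in((460,222),(497,192),(322,133)): print(plane("scene",crop((195,95),p,3),57))
E
python3 -m handwheel '[[-0.008,0,0.0015,0],[-0.016,0,0.0015,0],[-0.024,0,0.0015,0],[-0.032,0,0.0015,0],[-0.040,0,0.0015,0]]'
```

```text
[550.89961785  -6.37998375  57.        ]
[556.68973052 -55.1082177   57.        ]
[702.89936295  -3.51306862  57.        ]
clock: 4.75
eef_pos: [624.9, -25.0, 66.1]
eef_rot: [-3.141, -0.001, -0.002]
wrist_force: [1.9, 0.4, 8.5]
finger_gap: 0.1
```

```bash
python3 -m handwheel '[[-0.009,0,0.0015,0],[-0.018,0,0.0015,0],[-0.027,0,0.0015,0],[-0.036,0,0.0015,0],[-0.0435,0,0.0015,0]]'; python3 -m handwheel '[[0,0,0,0],[0,0,0,0]]';python3 - <<'E'
from cell import cams
import cv2
a=cams.camera("scene")[95:225,195:390,::-1]
cv2.imwrite("pics/m3.png",cv2.resize(a,None,fx=3,fy=3,interpolation=cv2.INTER_CUBIC))
E
```

```text
clock: 5.38
eef_pos: [582.5, -25.1, 66.0]
eef_rot: [-3.141, -0.005, -0.002]
wrist_force: [2.8, -0.8, 9.8]
finger_gap: 0.4
clock: 5.62
eef_pos: [582.6, -25.1, 66.1]
eef_rot: [-3.141, -0.006, -0.002]
wrist_force: [-1.1, 0.1, 4.8]
finger_gap: 0.5
```

View pics/m3.png

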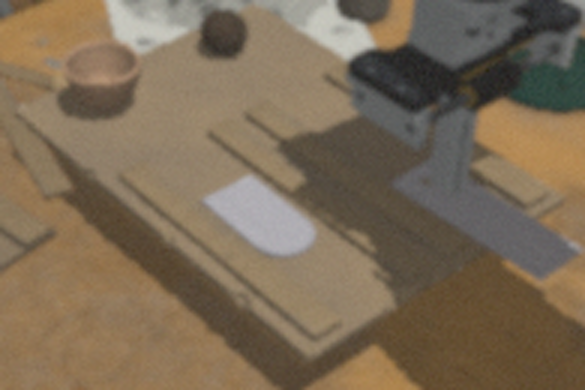

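The scraper overhangs: near corners at ~(542,278) and (580,248), far-left at (393,183). I'll measure it and lift the fingers.

```bash
python3 - <<'E'
from v import *
for p in((542,278),(580,248),(393,183)): print(plane("scene",crop((195,95),p,3),57))
E
python3 -m handwheel '[[0,0,-0.02,0],[0,0,-0.06,0],[0,0,-0.07,0],[0,0,-0.07,0]]'
```

```text
[469.3340282   -5.35622167  57.        ]
[472.2302864  -52.26041231  57.        ]
[617.77858349  -1.25378208  57.        ]
clock: 6.18
eef_pos: [582.2, -25.1, 135.8]
eef_rot: [-3.141, -0.005, -0.002]
wrist_force: [-0.8, -0.7, -0.4]
finger_gap: 0.4
```

```bash
python3 -m handwheel '[[-0.044,0,0,0],[-0.088,0.001,0,0],[-0.088,0.001,0,0],[-0.088,0.001,0,0]]' 0.1 40; python3 -m handwheel '[[0,0,0.03,0],[0,0,0.06,0],[0,0,0.0665,0],[0,0,0.0665,0]]'
```

```text
clock: 6.68
eef_pos: [494.5, -25.9, 134.7]
eef_rot: [-3.141, -0.005, -0.002]
wrist_force: [-0.6, 0.1, -0.5]
finger_gap: 36.8
clock: 7.18
eef_pos: [495.3, -25.9, 68.3]
eef_rot: [-3.141, -0.004, -0.002]
wrist_force: [-0.3, -0.6, 0.6]
finger_gap: 77.2
```

Run:
```python
from cell import cams
import cv2
a=cams.camera("scene")[95:265,210:430,::-1]
cv2.imwrite("pics/m4.png",cv2.resize(a,None,fx=3,fy=3,interpolation=cv2.INTER_CUBIC))
```

```text
(no output)
```

View pics/m4.png

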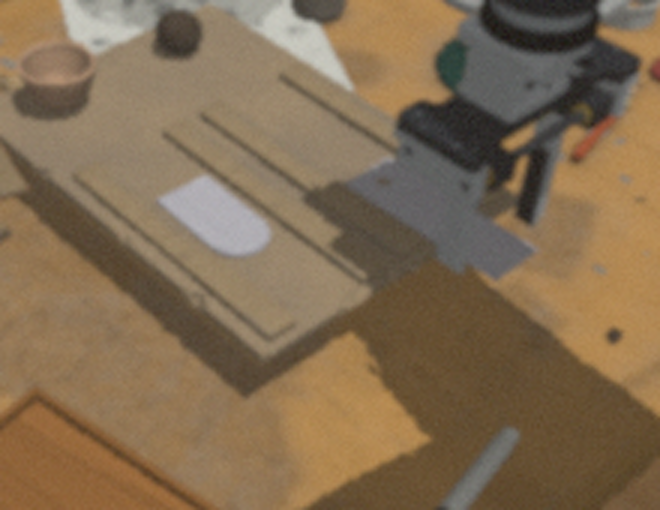

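The fingers straddle the overhanging end, left finger at ~(455,265) and right at ~(530,220), with the scraper end at ~(497,277) between them. Lower 11 mm more and grip.

```bash
python3 -m handwheel '[[0,0,0.006,0],[0,0,0.0115,0],[0,0,0.0115,0]]' 0.1 40; python3 -m handwheel '[[0,0,0,0],[0,0,0,0],[0,0,0,0],[0,0,0,0],[0,0,0,0]]' 1 40
```

```text
clock: 7.6
eef_pos: [495.5, -25.9, 57.1]
eef_rot: [-3.141, -0.005, -0.002]
wrist_force: [-0.4, -0.2, -0.3]
finger_gap: 84.6
clock: 8.22
eef_pos: [495.5, -25.9, 57.2]
eef_rot: [-3.141, -0.005, -0.002]
wrist_force: [-0.9, 0.5, 0.6]
finger_gap: 49.0
```

```bash
python3 -m handwheel '[[0,0,-0.008,0],[0,0,-0.025,0],[0,0,-0.045,0],[0,0,-0.065,0],[0,0,-0.08,0]]' 1 55; python3 -m handwheel '[[0,0,0,0],[0,0,0,0]]'
python3 - <<'E'
from cell import cams
import cv2
a=cams.camera("scene")[75:265,210:440,::-1]
cv2.imwrite("pics/m5.png",cv2.resize(a,None,fx=3,fy=3,interpolation=cv2.INTER_CUBIC))
E
```

```text
clock: 8.85
eef_pos: [495.2, -26.0, 138.4]
eef_rot: [-3.141, -0.006, -0.002]
wrist_force: [-0.7, -0.3, -1.6]
finger_gap: 48.2
clock: 9.1
eef_pos: [494.9, -26.0, 137.9]
eef_rot: [-3.141, -0.005, -0.002]
wrist_force: [0.4, 0.7, -0.5]
finger_gap: 48.4
```

View pics/m5.png

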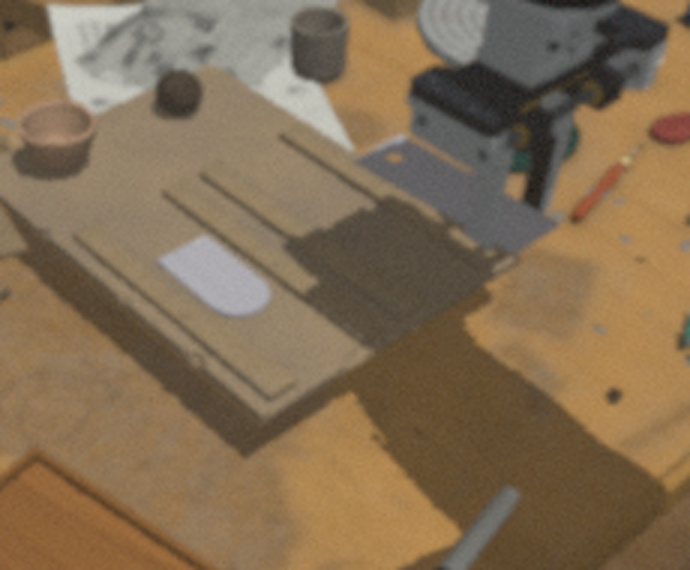

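The scraper is lifted clear and looks level, with its hole end at (395,157). Next, carry it to the tray.

```bash
python3 -m handwheel '[[-0.003,-0.025,0,0],[-0.007,-0.06,0,0],[-0.01,-0.1,0,0],[-0.013,-0.14,0,0],[-0.016,-0.18,0,0]]'; python3 -m handwheel '[[-0.003,-0.04,0,-2],[-0.007,-0.08,0,-4],[-0.01,-0.12,0,-6],[-0.013,-0.16,0,-8],[-0.016,-0.18,0,-9.5]]';  python3 -m handwheel '[[0,0,0,0],[0,0,0,0]]'
```

```text
clock: 9.78
eef_pos: [478.7, 155.3, 137.0]
eef_rot: [-3.141, -0.004, -0.002]
wrist_force: [0.5, -0.7, -0.1]
finger_gap: 47.9
clock: 10.4
eef_pos: [462.5, 336.7, 136.0]
eef_rot: [3.141, -0.003, 0.166]
wrist_force: [-0.6, -0.5, -0.7]
finger_gap: 48.2
clock: 10.65
eef_pos: [462.6, 335.7, 135.7]
eef_rot: [3.14, -0.002, 0.165]
wrist_force: [1.2, 0.2, -0.9]
finger_gap: 48.4
```

```bash
python3 -m handwheel '[[0,0,0.02,0],[0,0,0.045,0],[0,0,0.07,0],[0,0,0.09,0],[0,0,0.1,0]]'
python3 - <<'E'
from cell import cams
import cv2
a=cams.camera("scene")[160:360,130:370,::-1]; b=cams.camera("top")[160:330,110:310,::-1]
cv2.imwrite("pics/m6.png",cv2.hconcat([cv2.resize(a,(480,400)),cv2.resize(b,(320,400))]))
E
```

```text
clock: 11.28
eef_pos: [462.8, 334.3, 34.9]
eef_rot: [3.14, -0.001, 0.163]
wrist_force: [-0.1, -0.7, 0.3]
finger_gap: 48.4
```

View pics/m6.png

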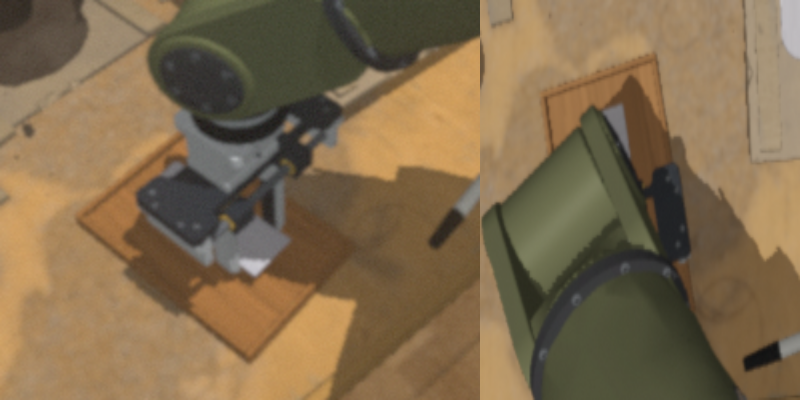

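The scraper is over the tray, inside the walls: its near end is at (255,275) left, its far end at (615,105) right. Lower gently.

```bash
python3 -m handwheel '[[0,-0.003,0.006,0],[0,-0.003,0.012,0],[0,-0.003,0.016,0],[0,-0.003,0.016,0]]';python3 -m handwheel '[[0,0,0.002,0],[0,0,0.002,0]]'
```

```text
clock: 11.88
eef_pos: [462.1, 337.6, 18.9]
eef_rot: [3.14, -0.0, 0.164]
wrist_force: [0.6, 0.4, -0.8]
finger_gap: 48.0
clock: 12.12
eef_pos: [462.1, 337.5, 16.8]
eef_rot: [3.139, -0.0, 0.164]
wrist_force: [0.1, 0.1, -0.6]
finger_gap: 48.4
```

```bash
python3 -m handwheel '[[0,0,0.0015,0],[0,0,0.0015,0]]'; python3 -m handwheel '[[0,0,0,0],[0,0,0,0],[0,0,0,0],[0,0,0,0]]' 0.3; python3 -m handwheel '[[0,0,-0.01,0],[0,0,-0.03,0],[0,0,-0.07,0],[0,0,-0.12,0],[0,0,-0.15,0]]'
```

```text
clock: 12.38
eef_pos: [462.1, 337.5, 15.2]
eef_rot: [3.139, -0.0, 0.164]
wrist_force: [0.1, -0.7, -0.1]
finger_gap: 48.0
clock: 12.88
eef_pos: [462.1, 337.5, 15.3]
eef_rot: [3.139, -0.0, 0.164]
wrist_force: [-0.1, -0.1, -0.8]
finger_gap: 65.9
clock: 13.5
eef_pos: [462.4, 338.1, 168.7]
eef_rot: [3.141, -0.003, 0.164]
wrist_force: [0.1, -0.6, 1.1]
finger_gap: 65.8
```

```bash
python3 -m handwheel '[[-0.03,0.04,0,0],[-0.05,0.1,0,0],[-0.06,0.15,0,0],[-0.07,0.2,0,0],[-0.08,0.25,0,0]]'; python3 -m handwheel '[[0,0.05,0,0],[0,0.1,0,0],[0,0.15,0,0],[0,0.15,0,0]]'
python3 - <<'E'
from cell import cams
import cv2
a=cams.camera("scene")[160:360,130:370,::-1]; b=cams.camera("top")[30:330,110:430,::-1]
cv2.imwrite("pics/m7.png",cv2.hconcat([cv2.resize(a,(420,350)),cv2.resize(b,(373,350))]))
E
```

```text
clock: 14.12
eef_pos: [424.0, 76.9, 169.5]
eef_rot: [3.141, -0.004, 0.164]
wrist_force: [0.1, -0.7, 0.2]
finger_gap: 65.4
clock: 14.62
eef_pos: [448.7, -73.5, 170.2]
eef_rot: [3.14, -0.005, 0.16]
wrist_force: [-0.3, 0.5, -0.6]
finger_gap: 65.7
```

View pics/m7.png

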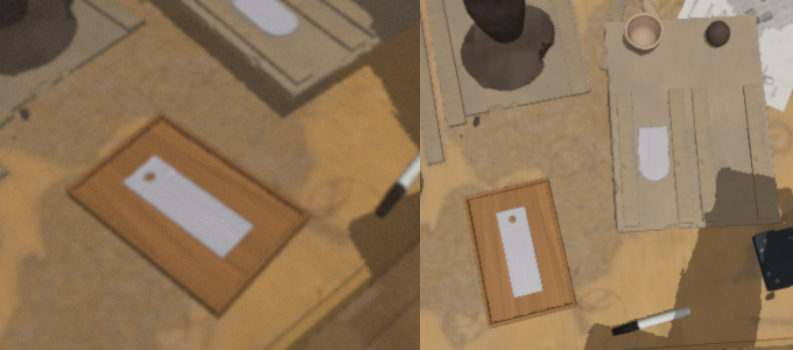

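The scraper lies flat near the middle of the tray: corners ~(498,208), (523,206), (542,294), (515,297) in the right picture. The short scraper hasn't moved. Hand in.

```bash
python3 -m handwheel '[[0,0,0,0],[0,0,0,0],[0,0,0,0]]'; python3 -c "
from cell import manip; print(manip.sign_off())"
```

```text
clock: 15.1
eef_pos: [448.5, -70.5, 170.1]
eef_rot: [3.141, -0.005, 0.164]
wrist_force: [0.6, -0.2, -0.3]
finger_gap: 65.6
the job is handed in; nothing more can be done
None
```

The long scraper is lying flat in the tray and the job is handed in at about 15 s of the 48 s allowed. No verdict was reported.

- **Slide:** I pressed it at about 5–10 N with closed fingertips and slid it 117 mm forward. That left about 52 mm over the front edge, with its centre about 23 mm behind it.
- **Pinch and lift:** I gripped it across its width at the overhanging end; the gap read 48–49 mm for a 50 mm plate. I lifted it about 80 mm and it stayed level.
- **Placing:** I lowered it until the fingertips were just above the tray floor and opened the jaws, so it dropped the last few millimetres.

The last pictures show it flat and roughly central between the tray walls, aligned with them. The short scraper is in its starting place by eye, and the gripper is clear at 170 mm height. I did not measure the final pose numerically.

One disagreement: triangulating the tray's two far corners gave heights of 1–3 mm instead of 16 mm, because I read those pixels only coarsely. I used the given wall height there, and the pictures showed the fit was good.

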